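# Hang the mallet in the sprung ring plate

### The arm

A 6-joint arm with a two-finger parallel gripper is mounted at the origin on the work surface; the furniture and walls round the work are solid. World frame = base frame: x ahead of the robot, y to its left, z up, the work surface at z = 0. Lengths are in m, angles in degrees, forces in N, time in s.
With the tool pointing down it reaches from about 0.35 to 0.85 m from the base axis. Payload 8.1 kg.
Tool frame: the origin (TCP) lies on the centre line of the jaws, within the pads' length; the fingertips stand 11 mm ahead of it and the grasp point (between the pads) lies 8 mm behind it; z points along the fingers, y is the direction in which the jaws open and shut (so a half turn about z gives the same grasp; the last joint's range is limited). The gripper opens to 85 mm and grips with 20 to 120 N. Pads are 22 mm wide; open, the fingers measure 114 mm over their backs; the gripper's body (76 mm by 85 mm) begins 54 mm behind the grasp point. The pads swing forward as they close: fully open they stand 13 mm farther back than shut.
Start: joints at [70.909, 7.471, 85.268, -0, 87.261, -4.893], TCP at [0.147, 0.582, 0.242] pointing down, gripper open.
Joint ranges: [-169.43, 169.43], [-51.17, 129.36], [1.28, 143.12], [-76.62, 256.62], [0, 156.53], [-152.29, 152.29]. Speed limits (degrees/s): [136.94, 136.94, 159.86, 180, 180, 180].

### API

Orientations are given as a 3x3 rotation matrix whose columns are the frame's x, y, z axes.
In Python, from bench import readout, viewer, ticket gives the robot as it stands. The module is installed in compiled form; this text tells all that it offers.
- The arm moves only by the shell command python3 -m pendant 'ROWS' [FORCE]. ROWS is JSON, a list that holds one entry, the list of rows, each a list of 5 numbers: the shift along the tool's x, y, z in units of 25 mm (1.0 is 25 mm), then the turn about the tool's z in units of 5 degrees (1.0 is 5 degrees), then the opening in per cent of the stroke, from 0 (shut) to 100 (fully open). A call has exactly 5 rows; each row is the pose to reach, as a shift and turn from the pose commanded when the call began, along the tool's axes at that moment; what a row does not reach only later rows make up. A row lasts 1/12 s, in which the tool goes at most 41.7 mm and 7.16 degrees, less where a joint would pass 70% of its speed; a pose out of reach is approached as far as the arm can. A call with a gripper value outside its range is refused whole. The fingers move at their own pace and stop on an object; FORCE is the grip in N (left out, the last holds). Time passes only in rows, so rows that repeat a pose let the fingers close, or fill a call up. It gives the time, the measured TCP pose, the force and the opening at its end, in the units of the state.
- readout.state(): the state, without advancing time (a new reading comes with each control period).
- viewer.camera(name): name is "side" or "top" or "wrist"; returns a dict with "color" (384x512x3 uint8, blue, green, red), "depth" (384x512 float32, m along the optical axis (not along the pixel's ray), 0 where there is no reading), "mtx" (3x3 intrinsics, pixels), "eye" and "rotation" of the camera in the world. Camera axes: x right, y up, looking along -z (the intrinsics and any distortion apply to the point x, -y, -z); pixel columns grow to the right and rows downward; lengths in m; the calibration is good to about 2 mm. A picture is of the moment at which its call begins.
- ticket.sign_off(): hands the job in, once; it reports no verdict.
The state is a dict: "clock": time; "q": joint angles; "joint_velocities": joint speeds; "joint_efforts": joint torques, N m; "eef_pos": TCP position; "eef_rot": TCP orientation; "contact_force": force on the tool from outside, world axes, zero at the start; "ft_torque": the same for the moment, N m; "opening": finger opening in m.
Only numpy, scipy, OpenCV 4.12 (cv2) and the standard library are available. Lean on these libraries where they do the work, as an engineer would, in place of code of your own. Each camera call takes 0.05 s, during which the arm holds its last target.

### The job

Lift the small wooden mallet straight up out of its stand block and hang it on the steel rail: feel along the rail's springy plate with the end of the handle, under light pressure, until it finds the ring hole, then lower the handle through until the mallet head rests on the plate, and let go. Be gentle: the plate must never be pushed down more than about a centimetre, so do not force or drop the mallet. Leave the other things on the bench where they are.

Things in the scene. Friction and masses are not known exactly. Their poses are not given: they have to be found in the camera images.
- mallet_head (a point): Centre of the head of a small wooden mallet (0.18 to 0.34 kg). The head is a pale box 90 mm long (its x), 34 mm wide (its y: grasp across this) and 46 mm high (its z); this point is 23 mm above its flat underside. The handle's end is 128 mm straight below (-z).
- mallet: The same mallet; origin in the middle of the head's underside. A round darker wooden handle, 22 mm thick, runs 105 mm straight down from it, its flat end with a 3 mm rounded edge. It starts upright, handle down, in the stand block's bore, the head resting on the block's top, turned either way.
- stand_block: Dark wooden block, fixed, 76 x 76 mm and 115 mm high, with one round bore from above, 29 mm wide and 111 mm deep, in which the mallet is parked. Origin under its centre, z up.
- rail_mark (a point): Mark near the right-hand (-y) end of the hanging rail, 140 mm above the bench: the top of its plate when unloaded. y runs along the rail, x across it towards its upright, z up. The ring hole was clamped by hand: its centre is ANYWHERE from 8 to 44 mm in +y of this mark (0 in x, 0 in z), not measured; find it by feel or by eye.
- rail: Fixed steel rail; origin on the bench below its upright sheet, 40 mm in +x and 26 mm in +y of the mark. A carriage on it holds a level steel plate, 6 mm thick, 78 mm across (x -26 to +52 mm of the mark), reaching from 58 mm on the -y side of the hole's centre to 30 mm on its +y side. Hole round, 26 mm, collar 10 mm deep under it. Nothing stands above the plate; 130 mm free below.
- spring_plate (a joint): How far the sprung plate is pushed down, m: 0 unloaded, up to 0.016 at its stop. It stays level and moves straight down on two springs: about 1 N starts it, then 1 N per mm. The hanging mallet alone sinks it about 1 to 3 mm.
- black_tape: Bystander: roll of black tape lying flat, 68 mm wide, 18 mm high; origin under its centre.
- screw_tin: Bystander: round tin, 70 mm wide and 70 mm high; origin under its centre.
- sanding_block: Bystander: brown block 60 x 100 x 31 mm; origin under its centre.
- brass_padlock: Bystander: brass padlock lying flat, 61 x 40 x 17 mm; origin under its centre.

How it is judged:
By the outcome, as a careful person would: the job done as asked, in the order asked, and still so for the second after the job is handed in, with the robot touching nothing.
It also fails if it takes over 64 s, if anything falls off the work surface, if the arm or the gripper's body presses on something with over 40 N, if the wrist force passes 120 N, or if a joint passes its speed limit or range.

## Working session

There is one attempt and no reset: what is moved stays moved. The work goes in short steps, Python scripts to look and compute and a shell command to move; the robot and the scene stay as the last step left them, time stands still between calls to the robot, and variables do not carry over. Pictures are saved under pics/ and viewed, and the job is handed in when it is done.

```bash
mkdir -p pics; python3 - <<'E'
from bench import readout, viewer
import cv2,numpy as np
s=readout.state(); print({k:np.round(v,3).tolist() for k,v in s.items()})
for n in ["side","top"]:
    c=viewer.camera(n); cv2.imwrite(f"pics/{n}0.png",c["color"]); np.savez(f"pics/{n}0.npz",**c)
    print(n,c["mtx"].round(1).tolist(),c["eye"],np.round(c["rotation"],3).tolist(),c.keys())
E
```

```text
{'clock': 0.0, 'q': [70.912, 7.515, 85.327, -0.001, 87.261, -4.892], 'joint_velocities': [-0.014, -0.028, -0.058, -0.019, -0.084, -0.014], 'joint_efforts': [0.0, -56.939, -50.056, -0.0, 0.014, -0.0], 'eef_pos': [0.147, 0.581, 0.241], 'eef_rot': [[-0.969, 0.245, -0.001], [0.245, 0.969, -0.002], [0.0, -0.002, -1.0]], 'contact_force': [0.624, 0.525, -0.387], 'ft_torque': [0.02, 0.033, -0.038], 'opening': 0.085}
side [[417.9, 0.0, 256.8], [0.0, 417.9, 189.7], [0.0, 0.0, 1.0]] [0.44616976 0.68311314 0.441994  ] [[-0.997, 0.033, -0.073], [-0.08, -0.356, 0.931], [0.005, 0.934, 0.357]] dict_keys(['color', 'depth', 'mtx', 'eye', 'rotation'])
top [[487.2, 0.0, 254.4], [0.0, 487.2, 188.3], [0.0, 0.0, 1.0]] [ 0.32303772 -0.10716025  1.13522651] [[0.014, 0.983, -0.18], [-0.999, 0.021, 0.035], [0.038, 0.18, 0.983]] dict_keys(['color', 'depth', 'mtx', 'eye', 'rotation'])
```

View pics/side0.png

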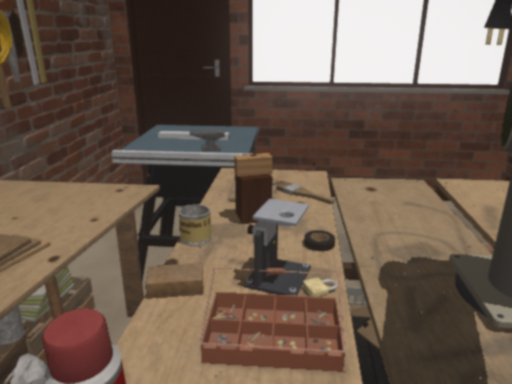

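View pics/top0.png

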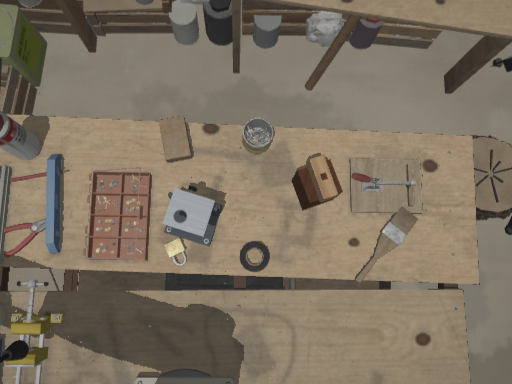

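The side view shows the plate near (280,211) and the mallet near (253,165). In the top view the hole is near (181,215) and the mallet head near (323,177).

```bash
cat > h.py <<'E'
import numpy as np,cv2
def load(n): return dict(np.load(f"pics/{n}.npz"))
def ray(c,uv):
    uv=np.atleast_2d(uv).astype(float);K=c["mtx"]
    d=np.c_[(uv[:,0]-K[0,2])/K[0,0],-(uv[:,1]-K[1,2])/K[1,1],-np.ones(len(uv))]
    return d@c["rotation"].T
def plane(c,uv,z):
    d=ray(c,uv); return c["eye"]+d*((z-c["eye"][2])/d[:,2])[:,None]
def cloud(c):
    h,w=c["depth"].shape; u,v=np.meshgrid(np.arange(w),np.arange(h))
    d=ray(c,np.c_[u.ravel(),v.ravel()]); P=c["eye"]+d*c["depth"].ravel()[:,None]
    P[c["depth"].ravel()==0]=np.nan
    return P.reshape(h,w,3)
def proj(c,P):
    p=(np.atleast_2d(P)-c["eye"])@c["rotation"];K=c["mtx"]
    return np.c_[K[0,2]+K[0,0]*p[:,0]/-p[:,2],K[1,2]-K[1,1]*p[:,1]/-p[:,2]]
E
python3 - <<'E'
from h import *
c=load("top0");P=cloud(c)
cv2.imwrite("pics/topz.png",cv2.resize(c["color"][130:280,140:360],None,fx=3.6,fy=3.6,interpolation=cv2.INTER_CUBIC))
s=load("side0")
cv2.imwrite("pics/sidez.png",cv2.resize(s["color"][140:300,170:350],None,fx=3.6,fy=3.6,interpolation=cv2.INTER_CUBIC))
for nm,z,(x0,y0,x1,y1) in [("plate",.14,(150,180,235,255)),("head",.161,(285,145,350,215)),]:
    m=np.zeros(c["depth"].shape,np.uint8); m[y0:y1,x0:x1]=(abs(P[y0:y1,x0:x1,2]-z)<.01)
    n,l,st,ce=cv2.connectedComponentsWithStats(m)
    i=1+st[1:,4].argmax(); cs,_=cv2.findContours((l==i).astype(np.uint8),cv2.RETR_CCOMP,cv2.CHAIN_APPROX_NONE)
    print(nm,st[i],np.nanmedian(P[l==i],axis=0).round(4))
    for q in cs:
        if len(q)<8: continue
        W=plane(c,q[:,0],z)[:,:2]; r=cv2.minAreaRect((W*1000).astype(np.float32)); print(len(q),r, cv2.boxPoints(r).round().tolist())
E
```

```text
plate [ 163  188   52   49 1524] [ 0.4558 -0.0112  0.1397]
150 ((453.48382568359375, -8.245651245117188), (88.37733459472656, 78.27386474609375), 73.85298156738281) [[404.0, -40.0], [479.0, -62.0], [503.0, 23.0], [428.0, 45.0]]
35 ((444.4468078613281, 8.37259292602539), (24.891908645629883, 25.831645965576172), 46.937137603759766) [[427.0, 8.0], [445.0, -10.0], [462.0, 9.0], [444.0, 26.0]]
head [309 155  29  45 726] [ 0.5284 -0.2824  0.1606]
108 ((528.8719482421875, -282.1276550292969), (89.86390686035156, 35.70207214355469), 19.097896575927734) [[481.0, -280.0], [492.0, -314.0], [577.0, -284.0], [565.0, -251.0]]
```

View pics/topz.png

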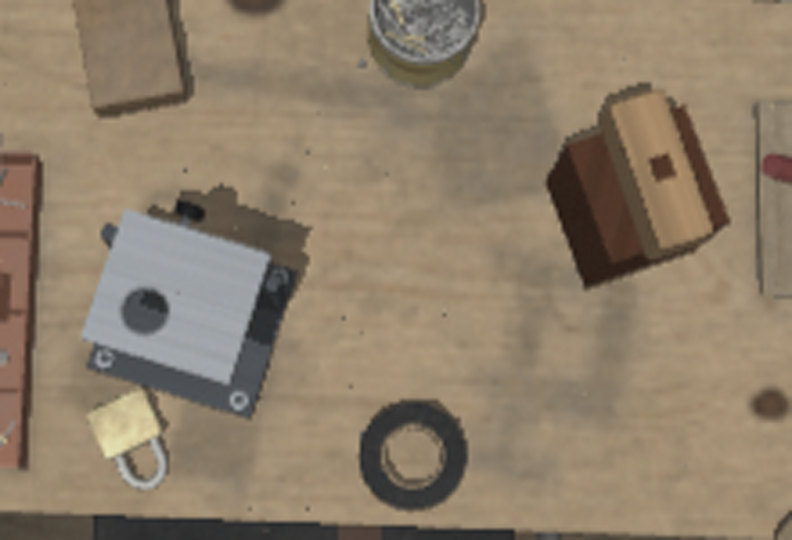

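View pics/sidez.png

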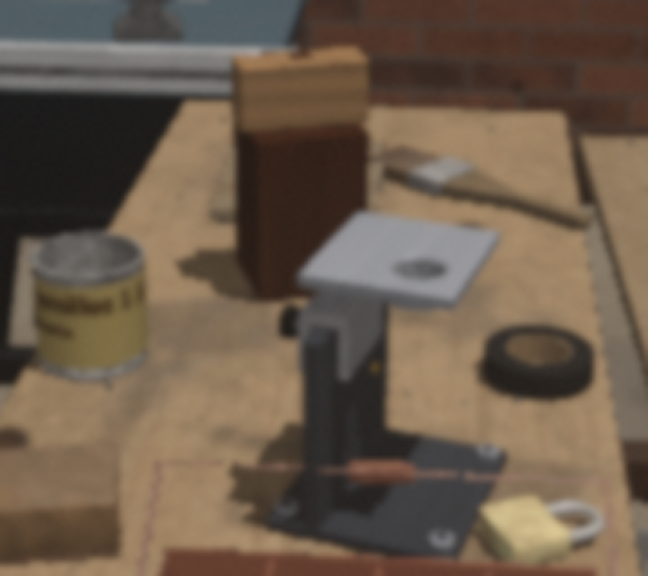

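The hole is near (181,215) in the top view. Its depth contour and the plate edges agree on a centre of about (0.4446, 0.0086), with rail y along 73.9°. The head is centred near (0.529, -0.282), with its long axis at 19°. Next I compute the approach.

```bash
cat > go.py <<'E'
import sys,numpy as np
from bench import readout
# usage: go.py x y z yaw_of_tool_x ; prints remaining shift/turn in row units
s=readout.state();R=s["eef_rot"];p=s["eef_pos"]
R=np.array(R);p=np.array(p)
yaw=np.degrees(np.arctan2(R[1,0],R[0,0]))
print("t",round(s["clock"],2),"pos",p.round(4),"yaw",yaw.round(2),"q",np.round(s["q"],0),"F",np.round(s["contact_force"],1),"T",np.round(s["ft_torque"],2),"open",round(s["opening"],4))
if len(sys.argv)>4:
    x,y,z,w=map(float,sys.argv[1:5])
    d=R.T@(np.array([x,y,z])-p)/.025
    print("units",d.round(3),"turn",(-(((w-yaw)+180)%360-180)/5).round(2))
E
python3 go.py .529 -.282 .26 19.1
```

```text
t 0.1 pos [0.147  0.5812 0.2413] yaw 165.8 q [71.  8. 85.  0. 87. -5.] F [0.2 0.8 0.5] T [ 0.03 -0.04 -0.04] open 0.0853
units [-23.283 -29.728  -0.7  ] turn 29.34
```

```bash
python3 -m pendant '[[[-0.6,-0.8,-0.3,0,100],[-1.5,-1.9,-0.6,0,100],[-2.4,-3.1,-0.7,0,100],[-3.3,-4.2,-0.7,0,100],[-4.2,-5.4,-0.7,0,100]]]'
python3 -m pendant '[[[-0.9,-1.1,0,0,100],[-1.8,-2.3,0,0,100],[-2.7,-3.4,0,0,100],[-3.6,-4.6,0,0,100],[-4.5,-5.7,0,0,100]]]'
python3 go.py .529 -.282 .26 19.1
```

```text
clock: 0.52
eef_pos: [0.2161, 0.4237, 0.2595]
eef_rot: [[-0.97, 0.245, 0.0], [0.245, 0.97, -0.0], [-0.0, -0.0, -1.0]]
contact_force: [1.2, -0.4, -0.5]
opening: 0.0852
clock: 0.93
eef_pos: [0.2899, 0.2575, 0.2595]
eef_rot: [[-0.97, 0.245, -0.0], [0.245, 0.97, -0.0], [0.0, -0.0, -1.0]]
contact_force: [2.3, 0.2, -0.6]
opening: 0.0853
t 0.93 pos [0.2899 0.2575 0.2595] yaw 165.83 q [ 34. -28. 115.  -0.  93. -42.] F [ 2.3  0.2 -0.6] T [ 0.02 -0.04 -0.03] open 0.0853
units [-1.4555e+01 -1.8582e+01 -1.8000e-02] turn 29.35
```

```bash
python3 -m pendant '[[[-0.9,-1.1,0,0,100],[-1.8,-2.3,0,0,100],[-2.7,-3.4,0,0,100],[-3.6,-4.6,0,0,100],[-4.5,-5.7,0,0,100]]]' | head -2
python3 -m pendant '[[[-0.9,-1.1,0,0,100],[-1.8,-2.3,0,0,100],[-2.7,-3.4,0,0,100],[-3.6,-4.6,0,0,100],[-4.5,-5.7,0,0,100]]]' | head -2
python3 -m pendant '[[[-0.9,-1.1,0,0,100],[-1.8,-2.3,0,0,100],[-2.7,-3.4,0,0,100],[-3.6,-4.6,0,0,100],[-4.5,-5.7,0,0,100]]]' | head -2
python3 -m pendant '[[[0,0,0,1.2,100],[0,0,0,2.4,100],[0,0,0,3.6,100],[0,0,0,4.8,100],[0,0,0,6,100]]]' | head -2
python3 -m pendant '[[[0,0,0,1.2,100],[0,0,0,2.4,100],[0,0,0,3.6,100],[0,0,0,4.8,100],[0,0,0,6,100]]]' | head -2
python3 -m pendant '[[[0,0,0,1.2,100],[0,0,0,2.4,100],[0,0,0,3.6,100],[0,0,0,4.8,100],[0,0,0,6,100]]]' | head -2
python3 -m pendant '[[[0,0,0,1.2,100],[0,0,0,2.4,100],[0,0,0,3.6,100],[0,0,0,4.8,100],[0,0,0,6,100]]]' | head -2
python3 go.py .529 -.282 .26 19.1
```

```text
clock: 1.35
eef_pos: [0.3641, 0.0917, 0.2597]
clock: 1.77
eef_pos: [0.4383, -0.0743, 0.2595]
clock: 2.18
eef_pos: [0.5124, -0.2399, 0.2591]
clock: 2.6
eef_pos: [0.512, -0.2379, 0.259]
clock: 3.02
eef_pos: [0.512, -0.2377, 0.2592]
clock: 3.43
eef_pos: [0.512, -0.2377, 0.2592]
clock: 3.85
eef_pos: [0.512, -0.2378, 0.2592]
t 3.85 pos [ 0.512  -0.2378  0.2592] yaw 45.5 q [-30.   2.  90.  -0.  89.  14.] F [ 0.  -0.3  0.5] T [-0.03  0.01 -0.03] open 0.0851
units [-0.785  1.725 -0.034] turn 5.28
```

```bash
python3 -m pendant '[[[-0.2,0.4,0,1.2,100],[-0.4,0.8,0,2.4,100],[-0.6,1.3,0,3.6,100],[-0.8,1.72,0,4.8,100],[-0.8,1.72,0,5.28,100]]]' | head -2
python3 -m pendant '[[[0,0,0,0,100],[0,0,0,0,100],[0,0,0,0,100],[0,0,0,0,100],[0,0,0,0,100]]]' | head -2
python3 go.py .529 -.282 .133 19.1
python3 - <<'E'
from h import *
from bench import viewer
for n in ["wrist","side"]:
    c=viewer.camera(n); cv2.imwrite(f"pics/{n}1.png",c["color"]); np.savez(f"pics/{n}1.npz",**c)
c=load("wrist1");P=cloud(c)
m=(abs(P[...,2]-.161)<.008)&(np.hypot(P[...,0]-.529,P[...,1]+.282)<.07)
m=m.astype(np.uint8);n,l,st,ce=cv2.connectedComponentsWithStats(m);i=1+st[1:,4].argmax()
cs,_=cv2.findContours((l==i).astype(np.uint8),cv2.RETR_EXTERNAL,cv2.CHAIN_APPROX_NONE)
W=plane(c,max(cs,key=len)[:,0],.161)[:,:2];print(st[i],cv2.minAreaRect((W*1000).astype(np.float32)),np.nanmedian(P[l==i],axis=0))
E
```

```text
clock: 4.27
eef_pos: [0.5292, -0.2837, 0.259]
clock: 4.68
eef_pos: [0.5291, -0.2819, 0.2598]
t 4.68 pos [ 0.5291 -0.2819  0.2598] yaw 19.47 q [-33.   7.  84.   0.  89.  38.] F [-0.5  0.1 -1.4] T [-0.01  0.02 -0.01] open 0.0851
units [-7.000e-03  1.000e-03  5.074e+00] turn 0.07
[ 240  133   48  117 5328] ((531.4356689453125, -283.8901062011719), (89.28768920898438, 33.48340606689453), 19.02648162841797) [ 0.53489726 -0.28310047  0.16047864]
```

View pics/wrist1.png

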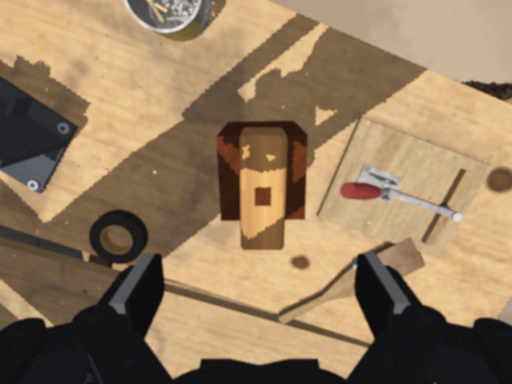

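The wrist view shows the head centred near (263,187) between the jaws. The two cameras agree to about 2.5 mm, so I descend on the average.

```bash
python3 -m pendant '[[[0.02,0.05,0.8,0.07,100],[0.02,0.05,1.6,0.07,100],[0.02,0.05,2.4,0.07,100],[0.02,0.05,3.1,0.07,100],[0.02,0.05,3.6,0.07,100]]]' 
python3 -m pendant '[[[0,0,0.4,0,100],[0,0,0.8,0,100],[0,0,1.1,0,100],[0,0,1.35,0,100],[0,0,1.46,0,100]]]' 
python3 -m pendant '[[[0,0,0,0,100],[0,0,0,0,100],[0,0,0,0,100],[0,0,0,0,90],[0,0,0,0,80]]]' 50
python3 go.py .530 -.283 .133 19.1
```

```text
clock: 5.2
eef_pos: [0.5294, -0.2827, 0.1678]
eef_rot: [[0.945, 0.327, -0.002], [0.327, -0.945, 0.001], [-0.001, -0.002, -1.0]]
contact_force: [-0.4, -0.1, -0.5]
opening: 0.0852
clock: 5.62
eef_pos: [0.53, -0.2831, 0.1326]
eef_rot: [[0.945, 0.326, -0.0], [0.326, -0.945, 0.0], [-0.0, -0.0, -1.0]]
contact_force: [-0.6, -0.9, -0.1]
opening: 0.0858
clock: 6.03
eef_pos: [0.5303, -0.2834, 0.1339]
eef_rot: [[0.945, 0.326, 0.001], [0.326, -0.945, -0.001], [0.001, 0.001, -1.0]]
contact_force: [-0.7, -0.4, -0.2]
opening: 0.0688
t 6.03 pos [ 0.5303 -0.2834  0.1339] yaw 19.05 q [-33.  12.  92.   0.  76.  38.] F [-0.7 -0.4 -0.2] T [-0.02 -0.04  0.04] open 0.0688
units [-0.008 -0.021  0.035] turn -0.01
```

```bash
python3 -m pendant '[[[0,0,0,0,65],[0,0,0,0,60],[0,0,0,0,55],[0,0,0,0,50],[0,0,0,0,45]]]' 50
python3 -m pendant '[[[0,0,0,0,42],[0,0,0,0,39],[0,0,0,0,36],[0,0,0,0,33],[0,0,0,0,30]]]' 50
python3 -m pendant '[[[0,0,0,0,25],[0,0,0,0,20],[0,0,0,0,20],[0,0,0,0,20],[0,0,0,0,20]]]' 50
python3 go.py .530 -.283 .133 19.1
```

```text
clock: 6.45
eef_pos: [0.53, -0.2832, 0.1333]
eef_rot: [[0.945, 0.326, -0.0], [0.326, -0.945, -0.0], [-0.0, -0.0, -1.0]]
contact_force: [-0.6, -0.5, -0.3]
opening: 0.0384
clock: 6.87
eef_pos: [0.5302, -0.2834, 0.1335]
eef_rot: [[0.945, 0.326, 0.0], [0.326, -0.945, -0.0], [0.0, 0.0, -1.0]]
contact_force: [-0.2, -0.8, 0.8]
opening: 0.0334
clock: 7.28
eef_pos: [0.5302, -0.2834, 0.1335]
eef_rot: [[0.945, 0.326, 0.0], [0.326, -0.945, -0.0], [0.0, 0.0, -1.0]]
contact_force: [1.3, -2.0, 2.7]
opening: 0.0333
t 7.28 pos [ 0.5302 -0.2834  0.1335] yaw 19.05 q [-33.  12.  92.  -0.  76.  38.] F [ 1.3 -2.   2.7] T [-0.34 -0.04 -0.03] open 0.0333
units [-0.002 -0.018  0.021] turn -0.01
```

```bash
python3 -m pendant '[[[0,0,-0.05,0,20],[0,0,-0.1,0,20],[0,0,-0.2,0,20],[0,0,-0.3,0,20],[0,0,-0.4,0,20]]]' 60
python3 -m pendant '[[[0,0,-0.25,0,20],[0,0,-0.5,0,20],[0,0,-0.75,0,20],[0,0,-1.0,0,20],[0,0,-1.25,0,20]]]' 60
python3 -m pendant '[[[0,0,-0.3,0,20],[0,0,-0.7,0,20],[0,0,-1.1,0,20],[0,0,-1.6,0,20],[0,0,-2.1,0,20]]]'
python3 -m pendant '[[[0,0,-0.6,0,20],[0,0,-1.2,0,20],[0,0,-1.8,0,20],[0,0,-2.3,0,20],[0,0,-2.65,0,20]]]'
python3 -m pendant '[[[0,0,0,0,20],[0,0,0,0,20],[0,0,0,0,20],[0,0,0,0,20],[0,0,0,0,20]]]'
python3 go.py .4446 .0086 .2935 19.1
python3 - <<'E'
from h import *
from bench import viewer
for n in ["wrist","side","top"]:
    c=viewer.camera(n); cv2.imwrite(f"pics/{n}2.png",c["color"]); np.savez(f"pics/{n}2.npz",**c)
E
```

```text
clock: 7.7
eef_pos: [0.5298, -0.283, 0.1431]
eef_rot: [[0.945, 0.326, -0.001], [0.326, -0.945, 0.001], [-0.0, -0.001, -1.0]]
contact_force: [0.3, 0.8, -3.3]
opening: 0.0332
clock: 8.12
eef_pos: [0.5302, -0.2834, 0.1756]
eef_rot: [[0.945, 0.326, 0.001], [0.326, -0.945, -0.0], [0.0, 0.001, -1.0]]
contact_force: [-0.1, -0.1, -3.1]
opening: 0.0331
clock: 8.53
eef_pos: [0.53, -0.2832, 0.2284]
eef_rot: [[0.945, 0.326, 0.0], [0.326, -0.945, -0.0], [0.0, 0.0, -1.0]]
contact_force: [-0.2, -0.3, -3.4]
opening: 0.0336
clock: 8.95
eef_pos: [0.5305, -0.2835, 0.296]
eef_rot: [[0.945, 0.326, 0.002], [0.326, -0.945, -0.001], [0.002, 0.002, -1.0]]
contact_force: [0.4, -0.6, -3.9]
opening: 0.0334
clock: 9.37
eef_pos: [0.5296, -0.2829, 0.292]
eef_rot: [[0.945, 0.326, -0.002], [0.326, -0.945, 0.001], [-0.001, -0.002, -1.0]]
contact_force: [-0.5, 0.5, -3.0]
opening: 0.0334
t 9.37 pos [ 0.5296 -0.2829  0.292 ] yaw 19.05 q [-33.   7.  81.  -0.  92.  38.] F [-0.5  0.5 -3. ] T [-0.01 -0.01  0.01] open 0.0334
units [  0.592 -12.133  -0.042] turn -0.01
```

View pics/side2.png

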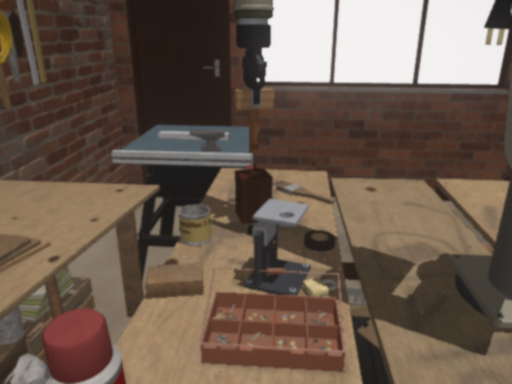

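```bash
python3 -m pendant '[[[0,-0.6,0,0,20],[0,-1.5,0,0,20],[0,-2.6,0,0,20],[0.1,-3.8,0,0,20],[0.1,-5.0,0,0,20]]]' |head -2
python3 -m pendant '[[[0,-1.2,0,0,20],[0,-2.4,0,0,20],[0,-3.6,0,0,20],[0.1,-4.7,0,0,20],[0.1,-5.5,0,0,20]]]' |head -2
python3 -m pendant '[[[0,-0.3,0,0,20],[0,-0.5,0,0,20],[0,-0.6,0,0,20],[0,-0.6,0,0,20],[0,-0.6,0,0,20]]]'
python3 go.py .439 -.0106 .2935 19.1
python3 - <<'E'
from h import *
from bench import viewer
for n in ["wrist","side","top"]:
    c=viewer.camera(n); cv2.imwrite(f"pics/{n}3.png",c["color"]); np.savez(f"pics/{n}3.npz",**c)
s=load("side3")
cv2.imwrite("pics/side3z.png",cv2.resize(s["color"][20:260,180:380],None,fx=2.5,fy=2.5,interpolation=cv2.INTER_CUBIC))
E
```

```text
clock: 9.93
eef_pos: [0.4912, -0.1633, 0.293]
clock: 10.35
eef_pos: [0.4484, -0.0315, 0.2934]
clock: 10.77
eef_pos: [0.4444, -0.02, 0.2932]
eef_rot: [[0.945, 0.326, -0.0], [0.326, -0.945, -0.0], [-0.0, 0.0, -1.0]]
contact_force: [-0.2, -1.1, -3.0]
opening: 0.0334
t 10.77 pos [ 0.4444 -0.02    0.2932] yaw 19.01 q [ -9. -18. 104.  -0.  94.  62.] F [-0.2 -1.1 -3. ] T [ 0.02  0.   -0.  ] open 0.0334
units [-0.082 -0.428 -0.012] turn -0.02
```

View pics/side3z.png

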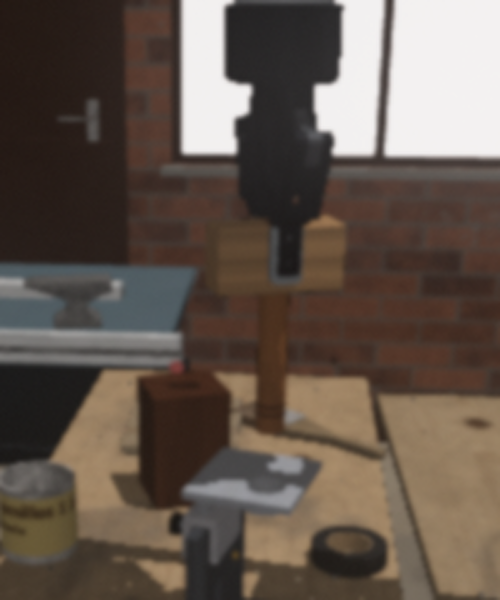

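View pics/wrist3.png

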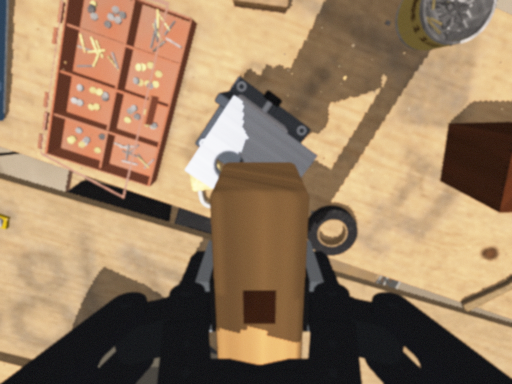

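The handle hangs upright near (288,165)–(288,193) in the side view. I compare it with the hole in the same camera.

```bash
python3 - <<'E'
from h import *
s=load("side3");P=cloud(s);hsv=cv2.cvtColor(s["color"],cv2.COLOR_BGR2HSV)
for r in range(140,194,6):
    row=[(u,) for u in range(270,310) if abs(P[r,u,1]+.02)<.03]
    us=[a[0] for a in row]
    if us: 
        print(r,us[0],us[-1],np.mean(us),np.nanmedian(P[r,us],axis=0).round(4))
# expected axis
p=np.array([.4444,-.02])
for z in (.27,.23,.2,.17): print(z,proj(s,[*p,z]).round(2))
# handle end
m=(abs(P[...,1]+.02)<.03)&(P[...,2]>.155)&(P[...,2]<.24)&(np.arange(512)[None]>270)&(np.arange(512)[None]<310)
print("lowest row",np.where(m)[0].max(), np.nanmin(P[...,2][m]))
# hole in side0
s=load("side0");g=cv2.cvtColor(s["color"],cv2.COLOR_BGR2GRAY);sub=g[202:226,265:308];print(sub[:, :].min())
pl=(abs(cloud(s)[...,2]-.14)<.004)
W=plane(s,proj(s,[[.4446,.0086,.14]]),.14);print(proj(s,[[.4446,.0086,.14]]))
m=np.zeros_like(g);m[206:222,276:297]=g[206:222,276:297]<115
n,l,st,ce=cv2.connectedComponentsWithStats(m);i=1+st[1:,4].argmax();print(st[i],ce[i])
cs,_=cv2.findContours((l==i).astype(np.uint8),0,1);W=plane(s,cs[0][:,0],.14)[:,:2]*1000
print(cv2.minEnclosingCircle(W.astype(np.float32)),W.min(0),W.max(0))
c,_=cv2.findContours(((g>130)*pl).astype(np.uint8),0,2);q=max(c,key=cv2.contourArea);print(cv2.minAreaRect((plane(s,q[:,0],.14)[:,:2]*1000).astype(np.float32)))
E
```

```text
140 283 295 289.0 [ 0.446  -0.0131  0.2675]
146 283 294 288.5 [ 0.4466 -0.0127  0.257 ]
152 283 294 288.5 [ 0.4462 -0.0121  0.2467]
158 283 294 288.5 [ 0.4459 -0.0121  0.236 ]
164 282 294 288.0 [ 0.4464 -0.0124  0.2249]
170 282 293 287.5 [ 0.4469 -0.0121  0.214 ]
176 282 293 287.5 [ 0.4466 -0.0113  0.2032]
182 282 293 287.5 [ 0.4462 -0.0124  0.1918]
188 282 293 287.5 [ 0.4459 -0.0132  0.1802]
0.27 [[290.04 137.57]]
0.23 [[289.28 159.96]]
0.2 [[288.74 176.19]]
0.17 [[288.2  191.96]]
lowest row 193 0.17011425148494308
64
[[287.39555109 213.69534277]]
[281 213  13   4  44] [287.20454545 214.43181818]
((445.5040283203125, 11.130221366882324), 10.953171730041504) [434.76145187   4.86522025] [455.79168473  18.91848245]
((454.48968505859375, -8.442886352539062), (87.75489807128906, 75.87455749511719), 73.12144470214844)
```

```bash
python3 -m pendant '[[[-0.09,-0.2,0,0,20],[-0.09,-0.42,0.2,0,20],[-0.09,-0.42,0.5,0,20],[-0.09,-0.42,0.8,0,20],[-0.09,-0.42,1.0,0,20]]]'
python3 -m pendant '[[[0,0,0.03,0,20],[0,0,0.05,0,20],[0,0,0.05,0,20],[0,0,0.05,0,20],[0,0,0.05,0,20]]]'
python3 go.py .4388 -.0109 .2632 19.1
```

```text
clock: 11.33
eef_pos: [0.4381, -0.0099, 0.2666]
eef_rot: [[0.945, 0.327, -0.002], [0.327, -0.945, 0.0], [-0.001, -0.001, -1.0]]
contact_force: [-0.7, -0.3, -2.4]
opening: 0.0333
clock: 11.75
eef_pos: [0.4389, -0.0102, 0.2674]
eef_rot: [[0.945, 0.326, 0.001], [0.326, -0.945, -0.0], [0.001, 0.0, -1.0]]
contact_force: [0.7, -0.5, -3.0]
opening: 0.0335
t 11.75 pos [ 0.4389 -0.0102  0.2674] yaw 19.05 q [ -8. -19. 107.  -0.  92.  63.] F [ 0.7 -0.5 -3. ] T [ 0.03 -0.02 -0.  ] open 0.0335
units [-0.012  0.026  0.17 ] turn -0.01
```

```bash
python3 -m pendant '[[[0,0,0.03,0,20],[0,0,0.06,0,20],[0,0,0.1,0,20],[0,0,0.1,0,20],[0,0,0.1,0,20]]]'
python3 -m pendant '[[[0,0,0.03,0,20],[0,0,0.06,0,20],[0,0,0.08,0,20],[0,0,0.08,0,20],[0,0,0.08,0,20]]]'
python3 go.py .4388 -.0109 .2612 19.1
```

```text
clock: 12.17
eef_pos: [0.4386, -0.0101, 0.2644]
eef_rot: [[0.945, 0.326, -0.0], [0.326, -0.945, 0.0], [-0.0, -0.0, -1.0]]
contact_force: [-0.1, 0.0, -2.7]
opening: 0.0333
clock: 12.58
eef_pos: [0.4387, -0.0101, 0.2627]
eef_rot: [[0.945, 0.326, 0.0], [0.326, -0.945, -0.0], [0.0, 0.0, -1.0]]
contact_force: [0.2, -0.7, -2.2]
opening: 0.0334
t 12.58 pos [ 0.4387 -0.0101  0.2627] yaw 19.06 q [ -8. -19. 108.   0.  91.  63.] F [ 0.2 -0.7 -2.2] T [ 0.09  0.05 -0.01] open 0.0334
units [-0.008  0.031  0.061] turn -0.01
```

Contact is just starting; I press about 3 mm more.

```bash
python3 -m pendant '[[[0,0,0.03,0,20],[0,0,0.06,0,20],[0,0,0.06,0,20],[0,0,0.06,0,20],[0,0,0.06,0,20]]]'
python3 go.py
python3 -m pendant '[[[0,0,0.03,0,20],[0,0,0.06,0,20],[0,0,0.06,0,20],[0,0,0.06,0,20],[0,0,0.06,0,20]]]'
python3 go.py
```

```text
clock: 13.0
eef_pos: [0.4387, -0.0101, 0.2612]
eef_rot: [[0.945, 0.326, 0.0], [0.326, -0.945, -0.0], [0.0, 0.0, -1.0]]
contact_force: [-0.7, -0.1, 0.7]
opening: 0.0331
t 13.0 pos [ 0.4387 -0.0101  0.2612] yaw 19.05 q [ -8. -19. 108.   0.  91.  63.] F [-0.7 -0.1  0.7] T [ 0.01  0.07 -0.02] open 0.0331
clock: 13.42
eef_pos: [0.4387, -0.0101, 0.2597]
eef_rot: [[0.945, 0.326, 0.0], [0.326, -0.945, -0.0], [0.0, 0.0, -1.0]]
contact_force: [-0.1, -0.2, 1.4]
opening: 0.0334
t 13.42 pos [ 0.4387 -0.0101  0.2597] yaw 19.05 q [ -8. -19. 108.   0.  91.  63.] F [-0.1 -0.2  1.4] T [0.06 0.09 0.02] open 0.0334
```

```bash
python3 -m pendant '[[[0.03,-0.04,0,0,20],[0.06,-0.08,0,0,20],[0.09,-0.12,0,0,20],[0.12,-0.16,0,0,20],[0.14,-0.2,0,0,20]]]'
python3 go.py
python3 -m pendant '[[[0.03,-0.04,0,0,20],[0.06,-0.08,0,0,20],[0.09,-0.12,0,0,20],[0.12,-0.16,0,0,20],[0.14,-0.2,0,0,20]]]'
python3 go.py .4444 .0083 .2597 19.1
```

```text
clock: 13.83
eef_pos: [0.4404, -0.0043, 0.2596]
eef_rot: [[0.945, 0.326, 0.0], [0.326, -0.945, -0.0], [-0.0, 0.0, -1.0]]
contact_force: [-1.8, -3.4, 2.5]
opening: 0.0333
t 13.83 pos [ 0.4404 -0.0043  0.2596] yaw 19.05 q [ -7. -18. 108.  -0.  91.  64.] F [-1.8 -3.4  2.5] T [-0.81  0.18  0.02] open 0.0333
clock: 14.25
eef_pos: [0.442, 0.0017, 0.2595]
eef_rot: [[0.945, 0.326, 0.0], [0.326, -0.945, -0.0], [-0.0, 0.0, -1.0]]
contact_force: [-0.1, -3.3, 1.6]
opening: 0.033
t 14.25 pos [0.442  0.0017 0.2595] yaw 19.05 q [ -6. -18. 108.  -0.  91.  65.] F [-0.1 -3.3  1.6] T [-0.72  0.2   0.01] open 0.033
units [ 0.175 -0.217 -0.006] turn -0.01
```

```bash
python3 -m pendant '[[[0.02,-0.03,0,0,20],[0.04,-0.05,0,0,20],[0.06,-0.08,0,0,20],[0.08,-0.1,0,0,20],[0.08,-0.1,0,0,20]]]' >/dev/null
python3 go.py
python3 -m pendant '[[[0.02,-0.03,0,0,20],[0.04,-0.05,0,0,20],[0.05,-0.06,0,0,20],[0.05,-0.06,0,0,20],[0.05,-0.06,0,0,20]]]' >/dev/null
python3 go.py .4444 .0083 .2597 19.1
```

```text
t 14.67 pos [0.4432 0.0051 0.2595] yaw 19.07 q [ -6. -18. 107.   0.  91.  65.] F [ 1.3 -0.1  1.3] T [-0.07  0.04  0.06] open 0.0332
t 15.08 pos [0.4437 0.0068 0.2591] yaw 19.07 q [ -6. -18. 107.   0.  91.  65.] F [ 1.1  2.  -2.6] T [ 0.42 -0.32 -0.01] open 0.0334
units [ 0.047 -0.048 -0.023] turn -0.01
```

The vertical force has dropped back to the mallet's weight, so the handle is in the hole. The remaining lateral force points in +y, so I ease 1 mm that way and start to lower.

```bash
python3 -m pendant '[[[0.02,-0.02,0,0,20],[0.04,-0.04,0,0,20],[0.04,-0.04,0,0,20],[0.04,-0.04,0,0,20],[0.04,-0.04,0,0,20]]]' >/dev/null
python3 go.py
python3 -m pendant '[[[0,0,0.03,0,20],[0,0,0.06,0,20],[0,0,0.09,0,20],[0,0,0.12,0,20],[0,0,0.12,0,20]]]' >/dev/null
python3 go.py .4444 .0083 .2597 19.1
```

```text
t 15.5 pos [0.4442 0.0077 0.2594] yaw 19.05 q [ -6. -18. 107.  -0.  91.  65.] F [-0.  -1.  -2.8] T [-0.   -0.01  0.01] open 0.0331
t 15.92 pos [0.4442 0.0078 0.2563] yaw 19.05 q [ -6. -18. 107.   0.  90.  65.] F [-0.2  0.3 -3.6] T [-0.    0.    0.03] open 0.0337
units [ 0.013 -0.019 -0.137] turn -0.01
```

```bash
python3 -m pendant '[[[0,0,0.1,0,20],[0,0,0.2,0,20],[0,0,0.3,0,20],[0,0,0.4,0,20],[0,0,0.4,0,20]]]' >/dev/null
python3 go.py
python3 -m pendant '[[[0,0,0.15,0,20],[0,0,0.3,0,20],[0,0,0.45,0,20],[0,0,0.6,0,20],[0,0,0.6,0,20]]]' >/dev/null
python3 go.py .4444 .0083 .1600 19.1
```

```text
t 16.33 pos [0.444  0.0078 0.2457] yaw 19.05 q [ -6. -17. 108.   0.  89.  65.] F [ 0.5 -0.3 -3. ] T [-0.02 -0.   -0.08] open 0.0337
t 16.75 pos [0.4439 0.0078 0.2304] yaw 19.05 q [ -6. -17. 110.   0.  87.  65.] F [ 0.   0.5 -3.1] T [-0.   -0.13 -0.02] open 0.0335
units [ 0.031 -0.011  2.815] turn -0.01
```

```bash
python3 -m pendant '[[[0.01,0,0.15,0,20],[0.01,0,0.3,0,20],[0.01,0,0.45,0,20],[0.01,0,0.6,0,20],[0.01,0,0.6,0,20]]]' >/dev/null
python3 go.py
python3 -m pendant '[[[0,0,0.2,0,20],[0,0,0.4,0,20],[0,0,0.6,0,20],[0,0,0.8,0,20],[0,0,0.8,0,20]]]' >/dev/null
python3 go.py .4444 .0083 .1600 19.1
```

```text
t 17.17 pos [0.4441 0.0079 0.2154] yaw 19.05 q [ -6. -17. 111.   0.  86.  65.] F [-0.1 -0.5 -3.1] T [0.01 0.01 0.01] open 0.0338
t 17.58 pos [0.4439 0.0079 0.195 ] yaw 19.05 q [ -6. -16. 112.   0.  84.  65.] F [ 0.4 -0.4 -4.1] T [-0.02 -0.08  0.03] open 0.0335
units [ 0.029 -0.007  1.399] turn -0.01
```

```bash
python3 -m pendant '[[[0.01,0,0.2,0,20],[0.01,0,0.4,0,20],[0.01,0,0.6,0,20],[0.01,0,0.8,0,20],[0.01,0,0.8,0,20]]]' >/dev/null
python3 go.py
python3 -m pendant '[[[0,0,0.15,0,20],[0,0,0.3,0,20],[0,0,0.45,0,20],[0,0,0.5,0,20],[0,0,0.5,0,20]]]' >/dev/null
python3 go.py .4444 .0083 .1577 19.1
```

```text
t 18.0 pos [0.4441 0.008  0.1751] yaw 19.05 q [ -6. -15. 114.  -0.  81.  65.] F [ 0.3  0.7 -2.9] T [-0.03  0.04 -0.01] open 0.0334
t 18.42 pos [0.4445 0.0079 0.1635] yaw 19.05 q [ -6. -14. 115.  -0.  80.  65.] F [ 0.1 -0.2 -2.8] T [-0.03 -0.04 -0.02] open 0.0335
units [ 0.    -0.016  0.233] turn -0.01
```

```bash
python3 -m pendant '[[[0,0,0.05,0,20],[0,0,0.1,0,20],[0,0,0.15,0,20],[0,0,0.2,0,20],[0,0,0.2,0,20]]]' >/dev/null
python3 go.py
python3 -m pendant '[[[0,0,0.03,0,20],[0,0,0.06,0,20],[0,0,0.06,0,20],[0,0,0.06,0,20],[0,0,0.06,0,20]]]' >/dev/null
python3 go.py
python3 -m pendant '[[[0,0,0.03,0,20],[0,0,0.05,0,20],[0,0,0.05,0,20],[0,0,0.05,0,20],[0,0,0.05,0,20]]]' >/dev/null
python3 go.py .4444 .0083 .1577 19.1
```

```text
t 18.83 pos [0.4447 0.0079 0.1588] yaw 19.05 q [ -6. -14. 115.   0.  79.  65.] F [ 0.4  1.2 -3.2] T [-0.    0.04  0.  ] open 0.0334
t 19.25 pos [0.4449 0.0079 0.1577] yaw 19.05 q [ -6. -14. 115.   0.  79.  65.] F [-0.3 -0.7 -0.2] T [-0.01  0.17 -0.04] open 0.0336
t 19.67 pos [0.445  0.0079 0.1565] yaw 19.05 q [ -6. -14. 115.   0.  79.  65.] F [-0.4 -0.6 -0.2] T [0.03 0.12 0.03] open 0.0333
units [-0.017 -0.024 -0.049] turn -0.01
```

The plate now carries the weight (force about 0). I open the jaws gradually.

```bash
python3 -m pendant '[[[0,0,0,0,38],[0,0,0,0,39],[0,0,0,0,40],[0,0,0,0,41],[0,0,0,0,42]]]' 20
python3 -m pendant '[[[0,0,0,0,44],[0,0,0,0,47],[0,0,0,0,50],[0,0,0,0,53],[0,0,0,0,56]]]' 20
python3 -m pendant '[[[0,0,0,0,62],[0,0,0,0,70],[0,0,0,0,80],[0,0,0,0,90],[0,0,0,0,90]]]' 20
python3 -m pendant '[[[0,0,-0.1,0,90],[0,0,-0.3,0,90],[0,0,-0.6,0,90],[0,0,-1.0,0,90],[0,0,-1.4,0,90]]]' |head -2
python3 -m pendant '[[[0,0,-0.6,0,90],[0,0,-1.2,0,90],[0,0,-1.8,0,90],[0,0,-2.4,0,90],[0,0,-3.0,0,90]]]'
python3 -m pendant '[[[0,0,-0.6,0,90],[0,0,-1.2,0,90],[0,0,-1.5,0,90],[0,0,-1.5,0,90],[0,0,-1.5,0,90]]]'
python3 - <<'E'
from h import *
from bench import viewer
for n in ["wrist","side","top"]:
    c=viewer.camera(n); cv2.imwrite(f"pics/{n}4.png",c["color"]); np.savez(f"pics/{n}4.npz",**c)
s=load("side4")
cv2.imwrite("pics/side4z.png",cv2.resize(s["color"][100:300,170:350],None,fx=3,fy=3,interpolation=cv2.INTER_CUBIC))
for n in ["top4","side4"]:
    P=cloud(load(n)); k=np.hypot(P[...,0]-.4446,P[...,1]-.0086)<.06
    z=P[...,2][k]; 
    h=z[(z>.165)&(z<.2)];pl=z[(z>.12)&(z<.15)]
    print(n,"head top",np.median(h),np.percentile(h,[5,95]),"plate",np.median(pl))
    m=(k&(P[...,2]>.175)&(P[...,2]<.195)).astype(np.uint8); W=P[m>0][:,:2]*1000; print(cv2.minAreaRect(W.astype(np.float32)))
    A=P[m>0]; A=A-A.mean(0); print("top normal",np.linalg.svd(A,full_matrices=False)[2][2].round(3))
E
python3 go.py
```

```text
clock: 20.08
eef_pos: [0.445, 0.0079, 0.1564]
eef_rot: [[0.945, 0.326, 0.0], [0.326, -0.945, -0.0], [0.0, 0.0, -1.0]]
contact_force: [0.8, -0.6, 0.5]
opening: 0.0355
clock: 20.5
eef_pos: [0.4448, 0.0079, 0.1563]
eef_rot: [[0.945, 0.326, -0.0], [0.326, -0.945, -0.0], [-0.0, 0.0, -1.0]]
contact_force: [-0.9, -0.7, -0.2]
opening: 0.0477
clock: 20.92
eef_pos: [0.4449, 0.0079, 0.1563]
eef_rot: [[0.945, 0.326, 0.0], [0.326, -0.945, -0.0], [0.0, 0.0, -1.0]]
contact_force: [0.2, -0.2, -0.0]
opening: 0.077
clock: 21.33
eef_pos: [0.445, 0.0079, 0.1926]
clock: 21.75
eef_pos: [0.445, 0.0079, 0.2684]
eef_rot: [[0.945, 0.326, 0.001], [0.326, -0.945, -0.0], [0.001, 0.001, -1.0]]
contact_force: [-0.9, 0.5, 0.4]
opening: 0.0767
clock: 22.17
eef_pos: [0.4451, 0.0079, 0.3043]
eef_rot: [[0.945, 0.326, 0.001], [0.326, -0.945, -0.0], [0.001, 0.001, -1.0]]
contact_force: [0.3, 0.6, -0.0]
opening: 0.0768
top4 head top 0.1830112780785168 [0.17055051 0.1859681 ] plate 0.13779173117855203
((426.84619140625, -11.2147798538208), (51.34490203857422, 17.594776153564453), 1.737415075302124)
top normal [ 0.001  0.043 -0.999]
side4 head top 0.1799991654687635 [0.16656201 0.18420993] plate 0.13841923110195486
((446.8092041015625, 8.666984558105469), (90.67250061035156, 35.51690673828125), 18.38556671142578)
top normal [-0.042  0.146  0.988]
t 22.32 pos [0.4444 0.0079 0.3027] yaw 19.05 q [ -6. -18. 103.  -0.  95.  65.] F [ 0.4  0.6 -0.6] T [-0.01  0.01  0.04] open 0.0771
```

View pics/side4z.png

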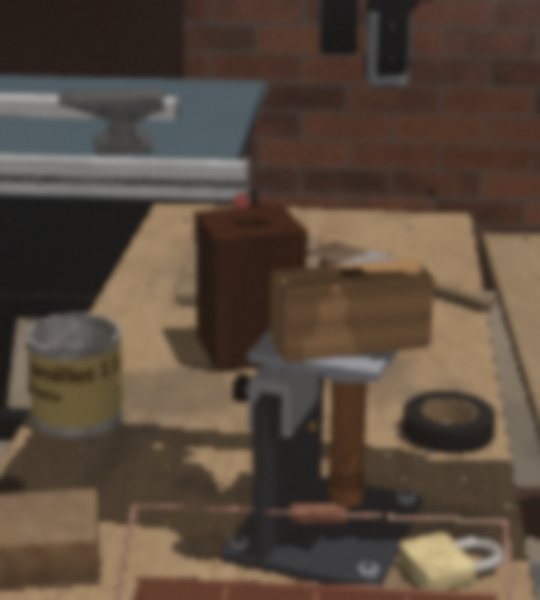

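View pics/top4.png

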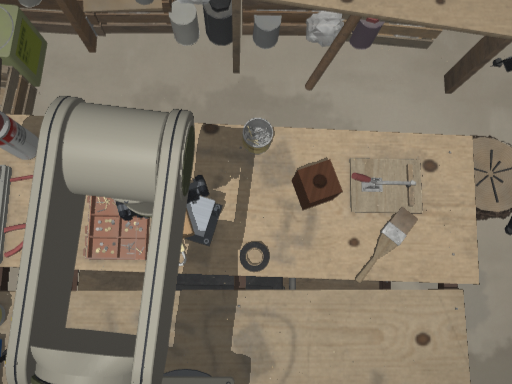

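```bash
python3 - <<'E'
from h import *
P=cloud(load("wrist4")); k=(np.hypot(P[...,0]-.4446,P[...,1]-.0086)<.05)&(abs(P[...,2]-.184)<.006)
A=P[k];print(len(A),np.median(A,0).round(4))
k2=cv2.erode(k.astype(np.uint8),np.ones((7,7)))>0;A=P[k2];n=np.linalg.svd(A-A.mean(0),full_matrices=False)[2][2];print(n.round(3),np.percentile(A[:,2],[2,98]).round(4))
from bench import ticket
if abs(n[2])>.995: print(ticket.sign_off())
E
```

```text
4504 [0.449  0.0087 0.1835]
[-0.001  0.001  1.   ] [0.1822 0.185 ]
the job is handed in; nothing more can be done
None
```

The mallet is hanging on the rail with the gripper clear of it, and I handed the job in at about 22 s of the 64 s allowed.

- **Lift:** I gripped the mallet across its head and lifted it straight up out of the stand block.
- **Feeling for the hole:** I touched the handle end to the plate about 19 mm short of the hole. I pressed it with about 4 N, roughly 3 mm of sink by the spring figures, and slid it along +y. The upward force then dropped away, showing the handle had entered the hole, near TCP (0.444, 0.007).
- **Hanging:** I lowered the mallet until the plate took its weight and the wrist force was about 0. Then I opened the jaws slowly and backed straight up.

**Last checks:**
- The wrist depth picture shows the head level, with its top at z = 0.1835.
- The top and side cameras put the plate at about 0.138, so it has sunk about 2 mm under the mallet.
- The side view shows the handle hanging straight below the plate.
- In the views where I could see them, the other things on the bench looked unmoved. I did not measure them.
- A rough plane fit of the head top from the side camera gave about 9° of tilt. I think it mixed in the head's side faces, and the cleaner wrist fit shows no tilt.
- In the last top view the arm hides most of the head, so that view gave no useful reading of it.

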